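# Wind in the turnbuckle of an elbow brace

## Robot

A 7-joint arm with a two-finger parallel gripper is mounted at the origin on the work surface. World frame = base frame: x ahead of the robot, y to its left, z up, the work surface at z = 0. Lengths are in m, angles in rad, forces in N, time in s.
With the tool pointing down it reaches from about 0.425 to 0.95 m from the base axis. Payload 4.7 kg.
Tool frame: the origin (TCP) lies on the centre line of the jaws, within the pads' length; the fingertips stand robot.nose_length ahead of it and the grasp point (between the pads) lies 8 mm behind it (robot.nose_length is the distance from the TCP to the fingertips, in m); z points along the fingers, x is the direction in which the jaws open and shut, and the axes are right-handed (so a half turn about z gives the same grasp; the last joint's range is limited). The gripper opens to 85 mm and grips with 20 to 120 N. Pads are 22 mm wide; open, the fingers measure 114 mm over their backs; the gripper's body (76 mm by 85 mm) begins 54 mm behind the grasp point. The pads swing forward as they close: fully open they stand 13 mm farther back than shut.
Start: joints at [-1.265, 0.469, -0.049, 1.532, 0.024, 1.141, -0.082], TCP at [0.222, 0.638, 0.218] pointing down, gripper open.
Joint ranges: [-2.59, 2.59], [-0.33, 1.99], [-1.39, 1.29], [0.1, 2.45], [-1.04, 4.18], [0.21, 1.99], [-2.66, 2.66]. Speed limits (rad/s): [2.57, 2.57, 3.14, 3.14, 3.14, 3.14, 3.14].

## Interface

Orientations are given as [roll, pitch, yaw] about the fixed x, y, z axes, in that order (R = Rz(yaw) Ry(pitch) Rx(roll)).
In Python, from plant import robot gives the robot as it stands. Calls block until the motion is done:
- robot.goto(position, orientation): joint-space move of the TCP to a pose.
- robot.move_straight(position, vel=0.15, attitude=None, contact_N=None): straight line of the TCP; attitude=None keeps the orientation; vel is the mean speed in m/s. With contact_N (N) it stops when the force on the tool has changed by that much, and returns True; else False.
- robot.move_joints(angles): joint-space move.
- robot.grip(opening, strength=None): opening from 0.0 (shut) to 1.0 (fully open); strength is the grip in N (None keeps the last); returns when the fingers have stopped.
- robot.sleep(seconds).
- robot.inverse_kinematics(position, orientation): joint angles nearest the present ones, or None.
- robot.sense(): the state.
- robot.grab_frame(name): name is "side" or "top"; returns a dict with "image" (420x560x3 uint8, red, green, blue), "range_z" (420x560 float32, m along the optical axis (not along the pixel's ray), 0 where there is no reading), "fx", "fy", "cx", "cy" (pixels), "R" (3x3) and "t" (3): a world point X has camera coordinates R X + t. Camera axes: x right, y down, z forward; pixel columns grow to the right and rows downward; lengths in m; the calibration is good to about 2 mm. A picture is of the moment at which its call begins.
A pose or a line that the arm cannot do raises robot.IKError and nothing moves.
- robot.close_job(): hands the job in, once; it reports no verdict.
The state is a dict: "t": time; "joint_pos": joint angles; "joint_velocities": joint speeds; "effort": joint torques, N m; "tcp_pos": TCP position; "tcp_rot": TCP orientation; "wrist_force": force on the tool from outside, world axes, zero at the start; "torque": the same for the moment, N m; "opening": opening from 0.0 (shut) to 1.0 (fully open).
Only numpy, scipy, OpenCV 4.12 (cv2) and the standard library are available. Lean on these libraries where they do the work, as an engineer would, in place of code of your own. Each camera call takes 0.05 s, during which the arm holds its last target.

## Task

The elbow brace held in the vice is still open wider than a right angle. Turn its turnbuckle by the spokes to draw the two bars together until the forearm bar stands square (90 degrees) to the upper-arm bar. Leave the other things on the desk where they are.

Things in the scene. Friction and masses are not known exactly. Their poses are not given: they have to be found in the camera images.
- hub (a point): Centre of the turnbuckle's hub, on its level axis 120 mm above the desk. x runs along the turnbuckle from the upper-arm bar (in the vice) to the forearm bar; y and z roll with the hub. Five steel spokes stand out of the hub in the plane x = 0, 72 degrees apart, one along z: shank 7 mm thick, a 12 mm ball at the end, 52 mm from axis to outermost point. Hub 34 mm thick, 18 mm wide; body 116 mm long.
- turnbuckle (a joint): Turn of the turnbuckle body, rad. At 0 and every fifth of a turn (1.257) a spoke points straight up. It grows as the top spoke is pushed level, across the turnbuckle, away from the hinge: 12 mm shorter a turn, 6 mm at each end, closing the brace. -12.4 to -7.4 at the start; square at 0; ends at -14 and 6. Turned back, it opens the brace. Stiff (0.1 N m, 4 N on a spoke); stays where left.
- forearm (a joint): Angle of the forearm bar, rad: 0 when square (90 degrees) to the upper-arm bar, positive when the brace is wider open; about 0.16 to 0.28 at the start. It follows the turnbuckle alone and cannot be pushed by hand: it falls by 0.0219 rad for each radian the turnbuckle is wound in, 0.0275 rad (1.6 degrees) a fifth of a turn.
- hinge (a point): Centre of the brace's elbow hinge, 100 mm above the desk, where two flat aluminium bars (20 mm wide, 5 mm thick, at this height) meet; the turnbuckle spans the angle between them, from a pivot pin 130 mm out on each bar. White plastic half-shell cuffs, 95 mm high, hang under the bars. A round plate at the hinge has a tick every 10 degrees, the long one at square.
- forearm_end (a point): Middle of the free end of the forearm bar, 232 mm from the hinge.
- brace: The upper-arm half of the brace (262 mm bar) and the grey bench vice, 104 mm tall, holding its outer end; bolted down. Origin on the desk under the middle of the turnbuckle's place when square; the hinge is 92 mm from it along -x. From the hinge the upper-arm bar points midway between x and y, the forearm bar, when square, midway between x and -y. But for the spokes nothing here is above 135 mm.
- goniometer: Bystander: flat clear plastic angle measure, two 100 mm arms opened nearly straight, 10 mm thick, lying on the desk just beyond the turnbuckle. Origin under its pivot.
- spare: Bystander: spare small turnbuckle without spokes, 154 mm long, 20 mm high, lying on the desk under the brace's turnbuckle. Origin under its middle.
- screwdriver: Bystander: screwdriver, 170 mm long, lying on the desk beyond the angle measure. Origin under its middle.
- tape: Bystander: roll of tape, 84 mm wide, 24 mm high, lying flat. Origin under its centre.
- vial_a: Bystander: small amber glass jar, 44 mm wide, 75 mm tall. Origin under its centre.
- vial_b: Bystander: clear glass bottle, 56 mm wide, 110 mm tall. Origin under its centre.

How it is judged:
By the outcome, as a careful person would: the job done as asked, in the order asked, and still so for the second after the job is handed in, with the robot touching nothing.
It also fails if it takes over 59 s, if anything falls off the work surface, if the arm or the gripper's body presses on something with over 40 N, if the wrist force passes 120 N, or if a joint passes its speed limit or range.

## Working session

There is one attempt and no reset: what is moved stays moved. The work goes in short steps, each a Python script; the robot and the scene stay as the last script left them, time stands still between calls to the robot, and variables do not carry over. Pictures are saved under pics/ and viewed, and the job is handed in when it is done.

```bash
mkdir -p pics; ls; python3 - <<'E'
from plant import robot
import cv2
s=robot.sense();print(s['t'],s['tcp_pos'],s['tcp_rot'],robot.nose_length)
for n in("side","top"):
    f=robot.grab_frame(n);cv2.imwrite(f"pics/{n}0.png",f["image"][:,:,::-1])
    print(n,f["fx"],f["cx"],f["cy"],f["R"],f["t"],-f["R"].T@f["t"])
E
```

```text
pics
0.0 [0.22159859 0.63692843 0.21661193] [3.14150886e+00 2.03517440e-03 1.23598500e+00] 0.011
side 398.5976228928754 273.3594568866248 205.4898255321926 [[ 0.99247879 -0.12216566 -0.00783626]
 [-0.09907482 -0.76399086 -0.63757521]
 [ 0.07190297  0.63355625 -0.77034826]] [-0.57044068  0.00207063  0.90790886] [ 0.50107408 -0.64331765  0.69625607]
top 522.487055711778 277.46592831979115 204.96049997235593 [[ 0.00993161 -0.99981959 -0.01619076]
 [-0.98294964 -0.00678845 -0.18374962]
 [ 0.18360656  0.01773964 -0.98283973]] [-0.12822592  0.56391459  0.9562466 ] [ 0.37999998 -0.14133814  1.04138017]
```

View pics/side0.png

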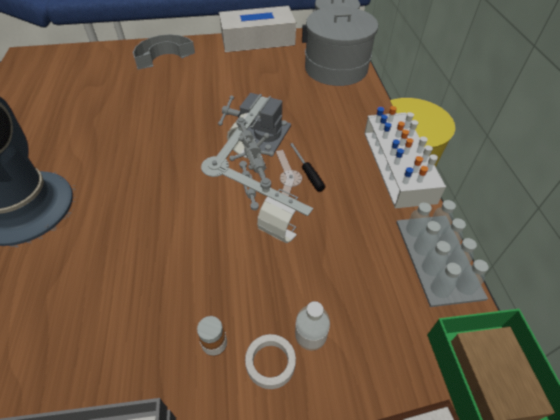

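View pics/top0.png

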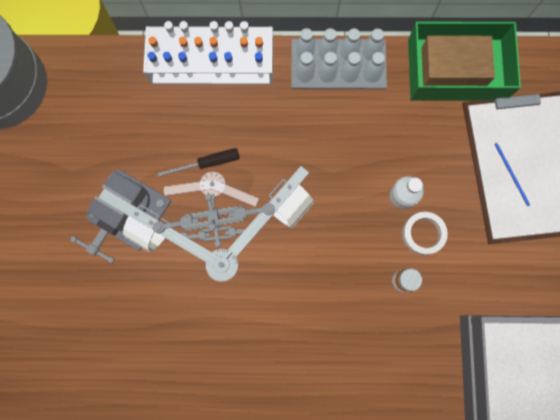

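```bash
cat > h.py <<'E'
import numpy as np, cv2
from plant import robot
def ray(f,u,v,z):
    R,t=np.array(f["R"]),np.array(f["t"]);c=-R.T@t
    d=R.T@np.array([(u-f["cx"])/f["fx"],(v-f["cy"])/f["fy"],1.]);return c+d*(z-c[2])/d[2]
def proj(f,X):
    p=f["R"]@np.asarray(X)+f["t"];return f["fx"]*p[0]/p[2]+f["cx"],f["fy"]*p[1]/p[2]+f["cy"]
def crop(f,name,x0,x1,y0,y1,k):
    cv2.imwrite(name,cv2.resize(f["image"][y0:y1,x0:x1,::-1],None,fx=k,fy=k,interpolation=cv2.INTER_CUBIC))
E
python3 - <<'E'
from h import *
f=robot.grab_frame("top");crop(f,"pics/topc.png",150,320,155,285,4.7 and 4)
f=robot.grab_frame("side");crop(f,"pics/sidec.png",190,330,85,245,4.7 and 3.7)
E
```

```text
(no output)
```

View pics/topc.png

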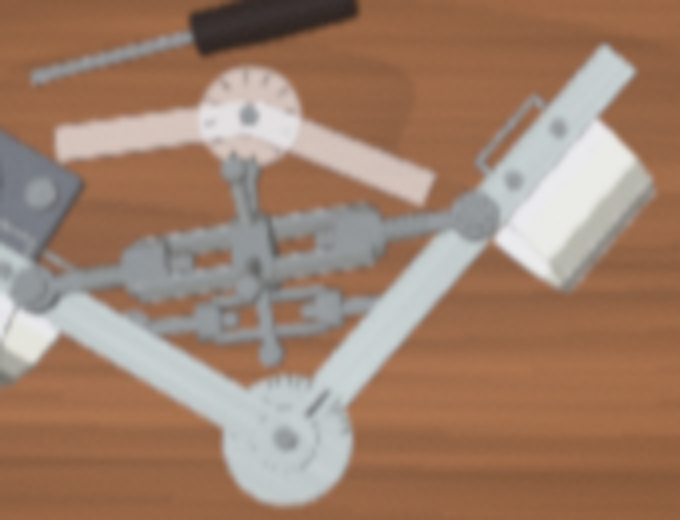

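View pics/sidec.png

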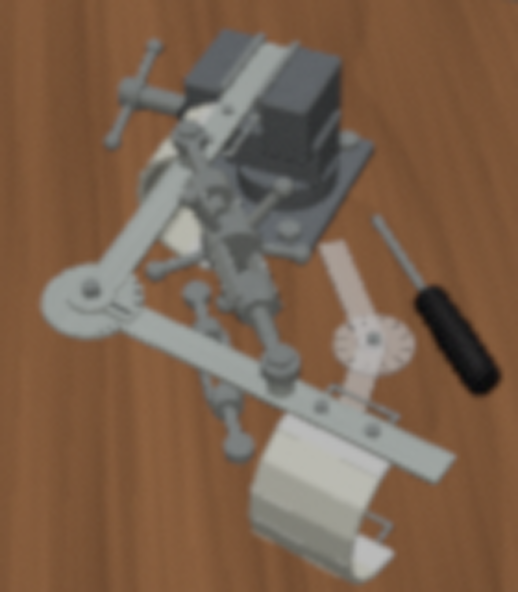

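```bash
python3 - <<'E'
from h import *
f=robot.grab_frame("top")
g=lambda x,y,z:ray(f,150+(x+.5)/4-.5,155+(y+.5)/4-.5,z)
H=g(286,438,.106);U=g(37,284,.128);F=g(474,215,.128);E=g(618,58,.1025)
np.set_printoptions(precision=4,suppress=True)
print(H,U,F,E,np.linalg.norm((U-H)[:2]),np.linalg.norm((F-H)[:2]),np.linalg.norm((E-H)[:2]))
au=np.arctan2(*(U-H)[1::-1]);af=np.arctan2(*(F-H)[1::-1]);ae=np.arctan2(*(E-H)[1::-1])
print(np.degrees([au,af,ae,au-af,au-ae]), (U+F)/2,np.linalg.norm(U-F), (au-af-np.pi/2)/-.0219)
print('spokes', g(235,165,.12),g(250,285,.17),g(270,355,.12),g(254,245,.137))
s=robot.grab_frame("side")
k=lambda x,y,z:ray(s,190+(x+.5)/3.7-.5,85+(y+.5)/3.7-.5,z)
print('side H,E',k(92,288,.106),k(440,467,.1025),k(187,134,.128),k(281,358,.128))
# triangulate ball tips seen in both
def tri(pt,ps):
    A=[];b=[]
    for fr,(u,v) in((f,(150+(pt[0]+.5)/4-.5,155+(pt[1]+.5)/4-.5)),(s,(190+(ps[0]+.5)/3.7-.5,85+(ps[1]+.5)/3.7-.5))):
        P=np.hstack([fr["R"],np.array(fr["t"])[:,None]]);x=(u-fr["cx"])/fr["fx"];y=(v-fr["cy"])/fr["fy"]
        for r in(x*P[2]-P[0],y*P[2]-P[1]):A.append(r[:3]);b.append(-r[3])
    r=np.linalg.lstsq(np.array(A),np.array(b),rcond=None);return r[0],r[1]**.5
for a in [(235,165),(250,285),(270,355)]:
    for b in [(282,185),(160,268),(215,200),(240,245)]: print(a,b,*tri(a,b))
r=f["range_z"]; 
# point cloud top of everything near the hub
v,u=np.mgrid[0:420,0:560];X=np.stack([(u-f["cx"])/f["fx"]*r,(v-f["cy"])/f["fy"]*r,r],-1)
W=(X-f["t"])@f["R"]
m=(r>0)&(u>190)&(u<240)&(v>185)&(v<255)&(W[...,2]>.139)
print(m.sum());
for p in zip(u[m],v[m],W[m]):print(*p)
E
```

```text
[ 0.4465 -0.0248  0.106 ] [0.5119 0.085  0.128 ] [ 0.5443 -0.1083  0.128 ] [ 0.6232 -0.1731  0.1025] 0.12781867173403502 0.12861184894262265 0.23062913451475445
[ 59.2127 -40.4687 -39.9918  99.6814  99.2045] [ 0.5281 -0.0117  0.128 ] 0.19597878899313956 -7.715621621649569
spokes [0.5679 0.0001 0.12  ] [ 0.5061 -0.0157  0.17  ] [ 0.4821 -0.0184  0.12  ] [ 0.5287 -0.0121  0.137 ]
side H,E [ 0.4472 -0.0247  0.106 ] [ 0.6216 -0.1768  0.1025] [0.5103 0.0787 0.128 ] [ 0.5465 -0.1135  0.128 ]
(235, 165) (282, 185) [ 0.5604 -0.0051  0.1532] [0.0011]
(235, 165) (160, 268) [ 0.526  -0.0114  0.1233] [0.0588]
(235, 165) (215, 200) [ 0.5404 -0.0093  0.1571] [0.028]
(235, 165) (240, 245) [ 0.5512 -0.0022  0.1145] [0.025]
(250, 285) (282, 185) [ 0.534  -0.0119  0.1543] [0.0359]
(250, 285) (160, 268) [ 0.5007 -0.0096  0.1076] [0.0205]
(250, 285) (215, 200) [ 0.5152 -0.0121  0.1508] [0.0089]
(250, 285) (240, 245) [ 0.5246 -0.0057  0.109 ] [0.0136]
(270, 355) (282, 185) [ 0.5177 -0.0232  0.1639] [0.0572]
(270, 355) (160, 268) [ 0.4851 -0.0166  0.1086] [0.0025]
(270, 355) (215, 200) [ 0.4997 -0.0212  0
[... 3342 characters left out ...]
066 -0.0113  0.1649]
211 226 [ 0.5066 -0.0131  0.1651]
212 226 [ 0.5062 -0.0151  0.1676]
213 226 [ 0.5067 -0.0164  0.1644]
214 226 [ 0.5067 -0.0181  0.1649]
215 226 [ 0.5075 -0.0191  0.1594]
209 227 [ 0.5055 -0.009   0.1603]
210 227 [ 0.5049 -0.0114  0.1651]
211 227 [ 0.5051 -0.0129  0.1634]
212 227 [ 0.505  -0.0147  0.1641]
213 227 [ 0.505  -0.0164  0.1645]
214 227 [ 0.5054 -0.0177  0.1617]
215 227 [ 0.5054 -0.0194  0.1616]
210 228 [ 0.5035 -0.0112  0.1629]
211 228 [ 0.5035 -0.0128  0.1624]
212 228 [ 0.5035 -0.0145  0.1625]
213 228 [ 0.5037 -0.016   0.1612]
214 228 [ 0.5036 -0.0179  0.1626]
211 229 [ 0.5022 -0.0124  0.1596]
212 229 [ 0.5021 -0.0143  0.1608]
213 229 [ 0.5022 -0.0159  0.1596]
```

```bash
cat >> h.py <<'E'
H=np.array([.4468,-.0248]); AU=np.radians(59.3)
def hub(th):
    d=lambda a:.13*np.array([np.cos(a),np.sin(a)])
    U=H+d(AU);F=H+d(AU-np.pi/2+.0219*th); ax=(F-U)/np.linalg.norm(F-U)
    return (U+F)/2,ax,np.array([-ax[1],ax[0]])
def pose(th,h,zt):   # tool centre h from hub, fingertip height zt
    c,ax,n=hub(th); p=c+h*n; yaw=np.arctan2(-ax[1],-ax[0])
    return np.r_[p,zt+robot.nose_length],np.array([np.pi,0,yaw])
def balls(th,name=None):
    f=robot.grab_frame("top");r=f["range_z"];c,ax,n=hub(th)
    v,u=np.mgrid[0:420,0:560];X=np.stack([(u-f["cx"])/f["fx"]*r,(v-f["cy"])/f["fy"]*r,r],-1)
    W=(X-np.array(f["t"]))@np.array(f["R"])
    a=(W[...,:2]-c)@ax;h=(W[...,:2]-c)@n;z=W[...,2]-.12
    m=(r>0)&(abs(a)<.015)&(np.hypot(h,z)>.042)&(np.hypot(h,z)<.056)&(z>.005)
    k,l,st,ce=cv2.connectedComponentsWithStats(m.astype(np.uint8))
    for i in range(1,k):
        if st[i,4]>8:
            q=l==i;print('ball n',st[i,4],'phi %.1f'%np.degrees(np.arctan2(h[q].mean(),z[q].mean())),'a %.4f'%a[q].mean(),'r %.4f'%np.hypot(h[q],z[q]).mean())
    if name:crop(f,name,120,330,130,290,3.7)
E
python3 - <<'E'
from h import *
np.set_printoptions(precision=4,suppress=True)
print(hub(-8.03)); balls(-8.03)
for h,z in((-.05,.24),(-.05,.15),(.013,.15)):
    p,o=pose(-8.03,h,z);print(p,o,robot.inverse_kinematics(p,o),robot.inverse_kinematics(p,o-[0,0,np.pi]))
E
```

```text
(array([ 0.5292, -0.0114]), array([ 0.161, -0.987]), array([0.987, 0.161]))
ball n 37 phi 40.9 a -0.0014 r 0.0478
ball n 37 phi -27.5 a -0.0005 r 0.0491
[ 0.4799 -0.0194  0.251 ] [3.1416 0.     1.7324] [-0.512   0.1133  0.5129  1.9601 -0.0628  1.0835  1.76  ] [-0.7971  0.1308  0.8396  1.9717 -0.1101  1.0848 -1.3193]
[ 0.4799 -0.0194  0.161 ] [3.1416 0.     1.7324] [-0.4245  0.2234  0.4395  2.0668 -0.1231  0.8757  1.8169] [-0.7576  0.2791  0.8546  2.0817 -0.2702  0.8921 -1.1595]
[ 0.542  -0.0093  0.161 ] [3.1416 0.     1.7324] [-0.3637  0.322   0.3761  1.9308 -0.1472  0.9152  1.8173] [-0.6752  0.3883  0.7905  1.9465 -0.3389  0.943  -1.1284]
```

```bash
python3 - <<'E'
from h import *
t0=-8.05
robot.grip(0.0,40)
p=robot.sense()['tcp_pos'];
q,o=pose(t0,-.052,.25)
robot.goto(q,o)
print(robot.sense()['t'],robot.sense()['tcp_pos'],q)
q,o=pose(t0,-.052,.175); robot.move_straight(q,vel=.1,contact_N=6)
s=robot.grab_frame("side");crop(s,"pics/s1.png",170,330,45,205,3.7)
t=robot.grab_frame("top");crop(t,"pics/t1.png",120,330,130,290,3.7)
s=robot.sense();print(s['t'],s['tcp_pos'],s['wrist_force'])
E
```

```text
3.625 [ 0.47807448 -0.01886687  0.26095645] [ 0.47786538 -0.01974095  0.261     ]
4.625 [ 0.47846842 -0.01973462  0.1866899 ] [-0.29294161 -0.1833273   0.7118139 ]
```

View pics/s1.png

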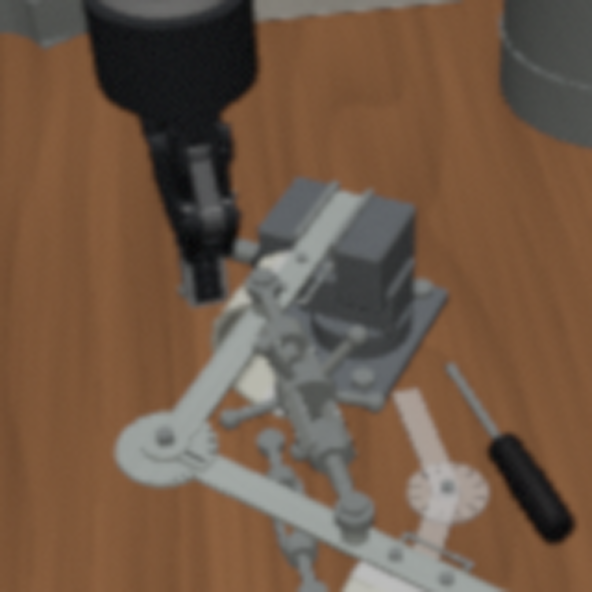

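View pics/t1.png

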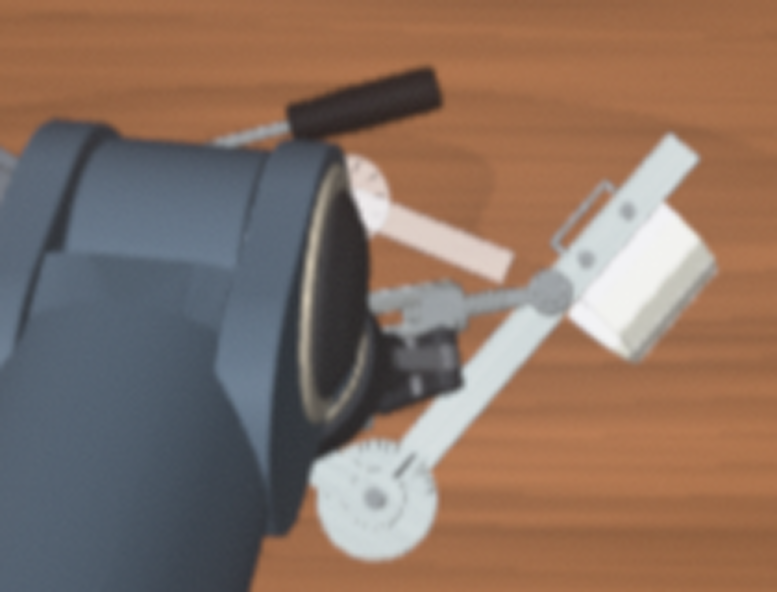

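```bash
python3 - <<'E'
from h import *
s=robot.grab_frame("side");p=robot.sense()['tcp_pos']
for dz in(0,-.011,-.024):
    u,v=proj(s,p+np.array([0,0,dz]));print((u-170)*3.7,(v-45)*3.7)
E
```

```text
204.77379602585788 313.71943721291143
206.8286919383603 329.7260512987958
209.2013941989758 348.2082183006883
```

```bash
python3 - <<'E'
from h import *
f=robot.grab_frame("side");r=f["range_z"];p=robot.sense()['tcp_pos'];print(p,robot.sense()['opening'])
v,u=np.mgrid[0:420,0:560];X=np.stack([(u-f["cx"])/f["fx"]*r,(v-f["cy"])/f["fy"]*r,r],-1)
W=(X-np.array(f["t"]))@np.array(f["R"])
c,ax,n=hub(-8.05)
D=W-p; 
m=(r>0)&(np.hypot(D[...,0],D[...,1])<.06)&(D[...,2]>-.03)&(D[...,2]<.08)
h=D[...,:2]@n;a=D[...,:2]@ax
for lo in np.arange(-.03,.08,.006):
    k=m&(D[...,2]>=lo)&(D[...,2]<lo+.006)
    if k.sum():print('%.3f'%lo,k.sum(),h[k].min().round(4),h[k].max().round(4),a[k].min().round(4),a[k].max().round(4))
crop(f,"pics/s2.png",205,250,85,135,12)
E
```

```text
[ 0.47831426 -0.01969334  0.18660863] -0.001953450503166252
-0.030 13 0.0235 0.0339 -0.0004 0.0082
-0.024 12 0.0248 0.0341 -0.0001 0.0081
0.012 15 -0.0095 0.0115 0.0043 0.0093
0.018 21 -0.0096 0.0118 -0.0023 0.0143
0.024 34 -0.0095 0.0122 -0.0014 0.0165
0.030 27 -0.0097 0.0114 0.0053 0.016
0.036 34 -0.0097 0.0119 -0.0038 0.0158
0.042 16 -0.0095 0.0083 0.0088 0.0159
0.048 1 -0.0103 -0.0103 -0.0111 -0.0111
0.054 11 -0.0122 0.01 -0.0084 0.0318
0.060 29 -0.0122 0.0116 0.0064 0.036
0.066 15 -0.0108 0.013 0.0102 0.0402
0.072 20 -0.0154 0.0124 0.0129 0.0457
0.078 13 -0.0143 0.0101 0.0158 0.0479
```

View pics/s2.png

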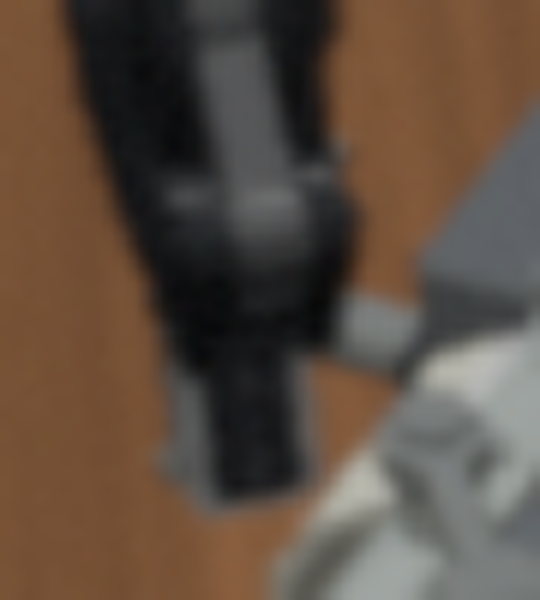

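```bash
cat >> h.py <<'E'
def tip(th):
    f=robot.grab_frame("side");r=f["range_z"];p=robot.sense()['tcp_pos']
    v,u=np.mgrid[0:420,0:560];X=np.stack([(u-f["cx"])/f["fx"]*r,(v-f["cy"])/f["fy"]*r,r],-1)
    W=(X-np.array(f["t"]))@np.array(f["R"]);c,ax,n=hub(th);D=W-p;h=D[...,:2]@n;a=D[...,:2]@ax
    m=(r>0)&(abs(h)<.014)&(abs(a)<.02)&(D[...,2]>-.03)&(D[...,2]<.05)
    print('tip z lowest',np.sort(W[m][:,2])[:6].round(4),'tcp z',p[2]);return f
E
python3 - <<'E'
from h import *
t0=-8.05
tip(t0)
q,o=pose(t0,-.052,.152); print(robot.move_straight(q,vel=.06,contact_N=4))
f=tip(t0);crop(f,"pics/s3.png",205,270,85,165,7)
s=robot.sense();print(s['t'],s['tcp_pos'],s['wrist_force'])
E
```

```text
tip z lowest [0.1987 0.1988 0.1989 0.2    0.2003 0.2008] tcp z 0.1864857691150972
False
tip z lowest [0.1745 0.1745 0.175  0.1752 0.1757 0.1764] tcp z 0.16290858387712887
5.3583 [ 0.47793109 -0.01983554  0.16290858] [ 0.36501337  0.7073126  -0.36753667]
```

View pics/s3.png

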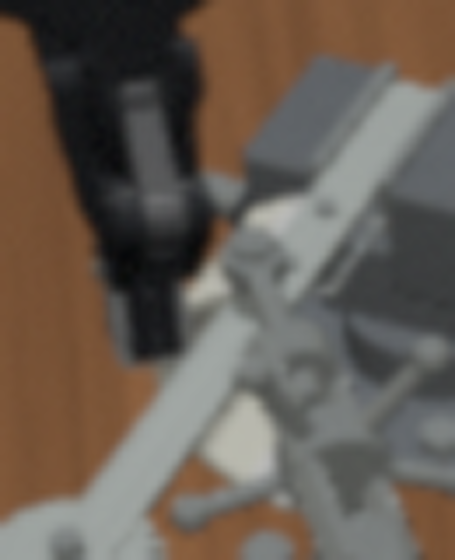

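```bash
python3 - <<'E'
from h import *
t0=-8.05
for h in(-.03,-.015):
    q,o=pose(t0,h,.152); print(robot.move_straight(q,vel=.05,contact_N=15),robot.sense()['wrist_force'])
f=tip(t0);crop(f,"pics/s4.png",205,270,85,165,7)
s=robot.sense();print(s['t'],s['tcp_pos'],s['wrist_force'])
E
```

```text
False [-0.45083219  0.86328676  0.1396407 ]
False [-0.525045    0.09162762 -0.2207785 ]
tip z lowest [0.1339 0.1341 0.1342 0.1345 0.1346 0.1346] tcp z 0.16286822443978877
6.45 [ 0.51428683 -0.01382673  0.16286822] [-0.53267584 -0.07039502 -0.47898696]
```

View pics/s4.png

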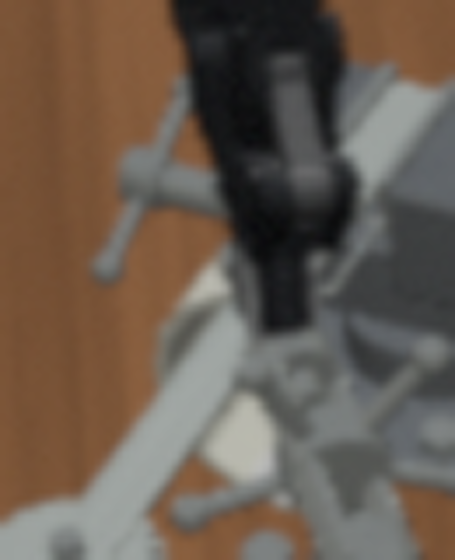

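```bash
sed -i 's/zt+robot.nose_length/zt-.0115/' h.py; python3 - <<'E'
from h import *
t0=-8.05
q,o=pose(t0,-.054,.175); print(robot.move_straight(q,vel=.08,contact_N=10))
q,o=pose(t0,-.054,.150); print(robot.move_straight(q,vel=.06,contact_N=4))
f=tip(t0)
q,o=pose(t0,-.025,.150); print(robot.move_straight(q,vel=.05,contact_N=15),robot.sense()['wrist_force'])
f=robot.grab_frame("side");crop(f,"pics/s5.png",205,270,85,165,7)
s=robot.sense();print(s['t'],s['tcp_pos'],s['wrist_force'])
E
```

```text
False
False
tip z lowest [0.1086 0.1102 0.1103 0.1105 0.1113 0.1115] tcp z 0.13843326478101564
False [-0.3613342  -0.24708732 -0.70110197]
8.4917 [ 0.50500244 -0.01528562  0.13849626] [-0.40972225 -0.3388879   0.67736356]
```

View pics/s5.png

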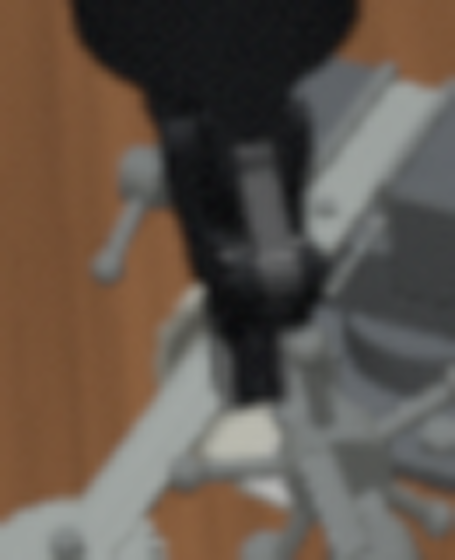

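```bash
python3 - <<'E'
from h import *
t0=-7.6
q,o=pose(t0,.013,.150); print(robot.move_straight(q,vel=.06,contact_N=25),robot.sense()['wrist_force'])
f=robot.grab_frame("side");crop(f,"pics/s6.png",205,270,85,165,7)
q,o=pose(t0,.011,.190); print(robot.move_straight(q,vel=.1))
q,o=pose(t0,-.1,.20); print(robot.move_straight(q,vel=.15))
balls(-7.0,"pics/t6.png")
s=robot.sense();print(s['t'],s['tcp_pos'],s['wrist_force'])
E
```

```text
False [-3.14242451 -0.48703907 -1.46211368]
False
False
ball n 37 phi 37.9 a -0.0015 r 0.0481
10.825 [ 0.43196184 -0.02723236  0.18856353] [0.04310706 0.43847201 0.97953777]
```

View pics/s6.png

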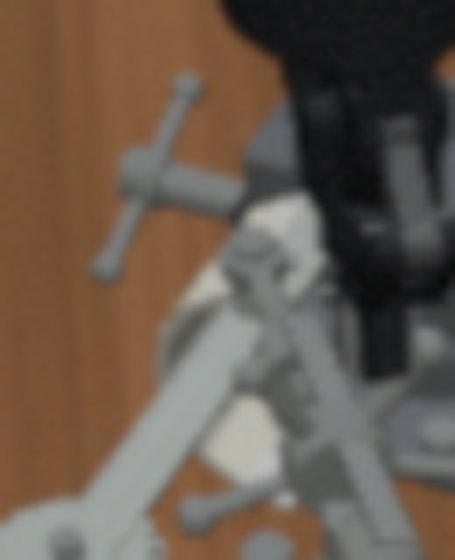

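View pics/t6.png

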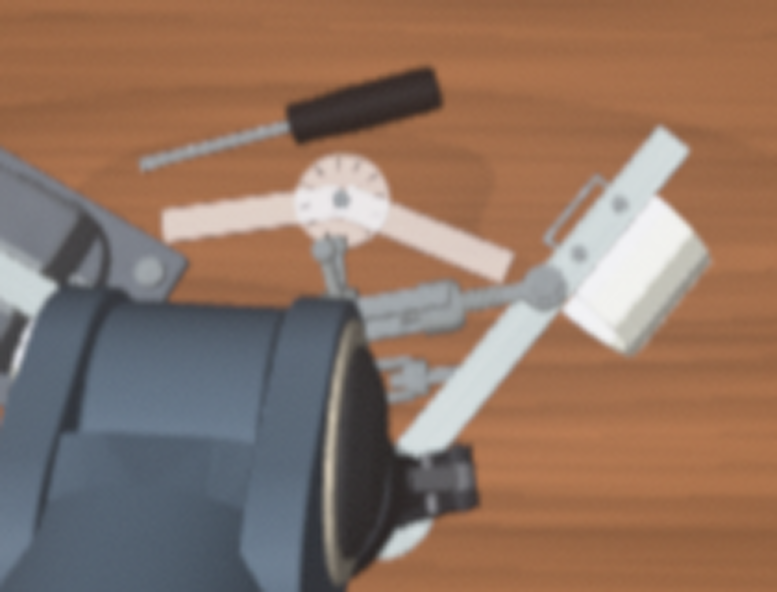

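```bash
cat >> h.py <<'E'
def stroke(th1,c1=.0135):
    t=th1-.6
    robot.move_straight(pose(t,-.054,.190)[0],vel=.15,attitude=pose(t,0,.1)[1])
    a=robot.move_straight(pose(t,-.054,.150)[0],vel=.1,contact_N=6)
    if a: print('contact on descent');return
    b=robot.move_straight(pose(t,c1,.150)[0],vel=.08,contact_N=25)
    s=robot.sense();print('t',s['t'],'push',b,s['wrist_force'].round(1),s['tcp_pos'].round(4))
    robot.move_straight(pose(t,c1-.002,.190)[0],vel=.12)
E
python3 - <<'E'
from h import *
stroke(-5.59)
robot.move_straight(pose(-5.6,-.1,.2)[0]);balls(-5.6)
stroke(-4.33)
robot.move_straight(pose(-4.33,-.1,.2)[0]);balls(-4.33,"pics/t7.png");print(robot.sense()['t'])
E
```

```text
t 12.8417 push False [-3.2 -1.  -3.5] [ 0.5434 -0.0072  0.1381]
ball n 36 phi 37.9 a -0.0016 r 0.0477
t 16.275 push False [-3.1 -1.2 -2.6] [ 0.5446 -0.0056  0.1382]
ball n 36 phi 38.2 a -0.0015 r 0.0478
17.7
```

View pics/t7.png

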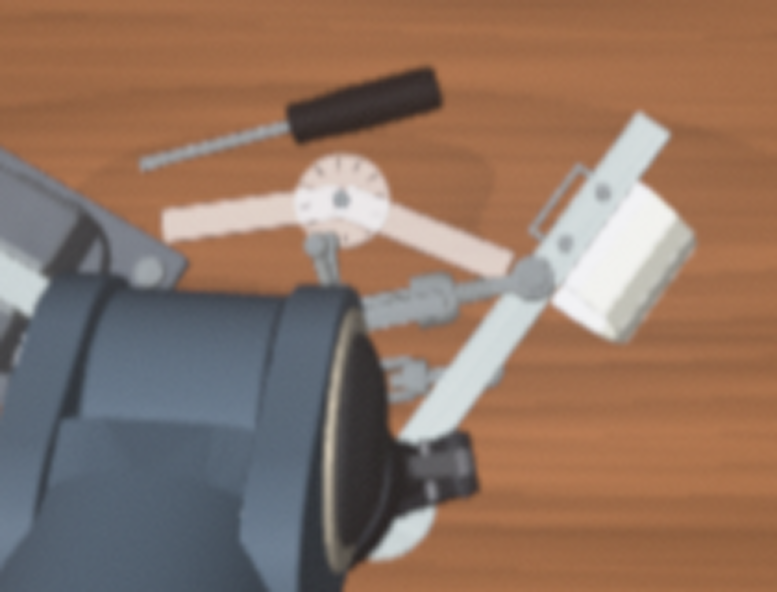

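```bash
python3 - <<'E'
from h import *
for t in(-3.07,-1.82,-.56): stroke(t)
robot.move_straight(pose(-.56,-.1,.2)[0]);balls(-.56)
f=robot.grab_frame("top");E0=0
crop(f,"pics/t8.png",120,330,130,290,3.7)
print(robot.sense()['t'])
E
```

```text
t 19.7083 push False [-5.  -0.4 -2.5] [ 0.5456 -0.004   0.1382]
t 22.3083 push False [-3.8 -1.2 -2.7] [ 0.5466 -0.0023  0.1382]
t 24.9083 push False [-3.4 -1.3 -1.9] [ 0.5476 -0.0007  0.1382]
ball n 35 phi 38.1 a -0.0013 r 0.0479
26.3833
```

View pics/t8.png

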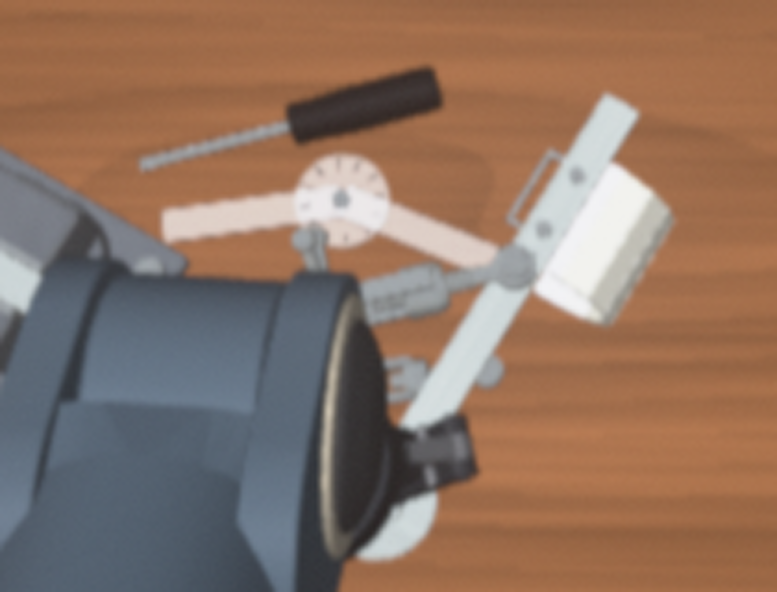

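```bash
python3 - <<'E'
from h import *
f=robot.grab_frame("top");E=ray(f,120+621.5/3.7-.4,130+107.5/3.7-.4,.1025)[:2]
d=E-H;print('E',E,np.linalg.norm(d),'open deg',59.3-90-np.degrees(np.arctan2(d[1],d[0])))
stroke(0,-.0165)
t=0
robot.move_straight(pose(t,-.11,.215)[0])
balls(0,"pics/t9.png");print(robot.sense()['t'])
E
```

```text
E [ 0.64307245 -0.14230856] 0.2287599916636192 open deg 0.20900894567075312
t 28.0667 push False [-0.6 -0.4 -0.6] [ 0.5201 -0.0067  0.1385]
ball n 30 phi 72.3 a -0.0019 r 0.0469
ball n 25 phi 5.1 a -0.0000 r 0.0494
29.375
```

View pics/t9.png

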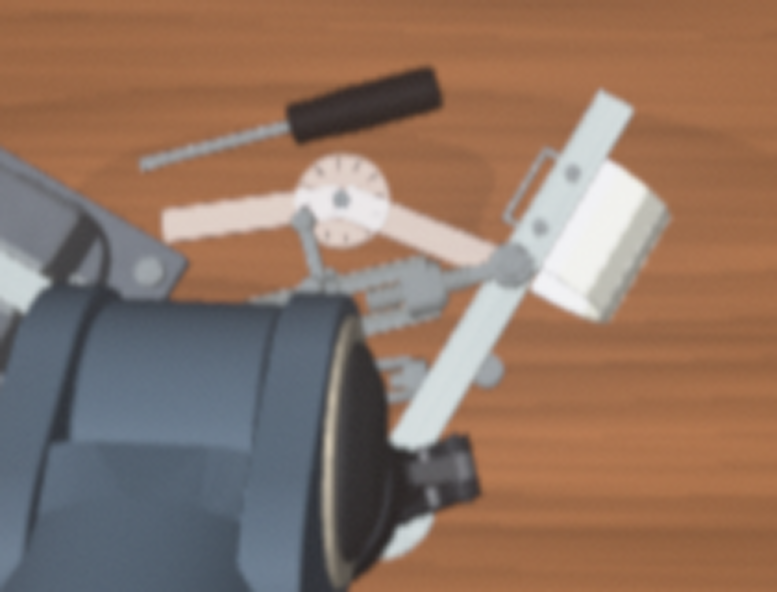

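```bash
python3 - <<'E'
from h import *
q=robot.sense()['joint_pos'].copy() 
robot.move_straight(pose(0,-.11,.28)[0])
robot.goto([.25,.55,.3],[np.pi,0,1.3])
balls(0)
f=robot.grab_frame("top");crop(f,"pics/ta.png",140,310,145,285,4);crop(f,"pics/tb.png",195,255,225,285,9)
s=robot.grab_frame("side");crop(s,"pics/sa.png",190,330,85,245,3.7);crop(s,"pics/sb.png",195,245,145,190,12)
print(robot.sense()['t'])
E
```

```text
ball n 31 phi 72.2 a -0.0019 r 0.0468
ball n 40 phi 3.3 a -0.0010 r 0.0485
ball n 37 phi -65.3 a -0.0005 r 0.0473
32.2833
```

View pics/ta.png

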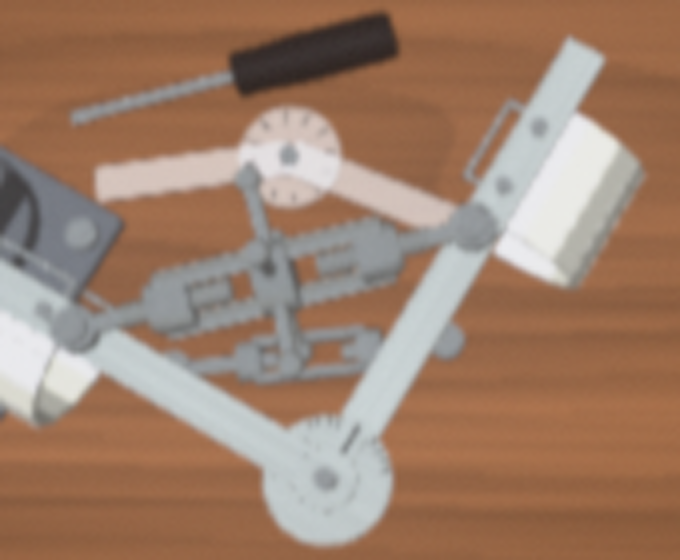

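View pics/tb.png

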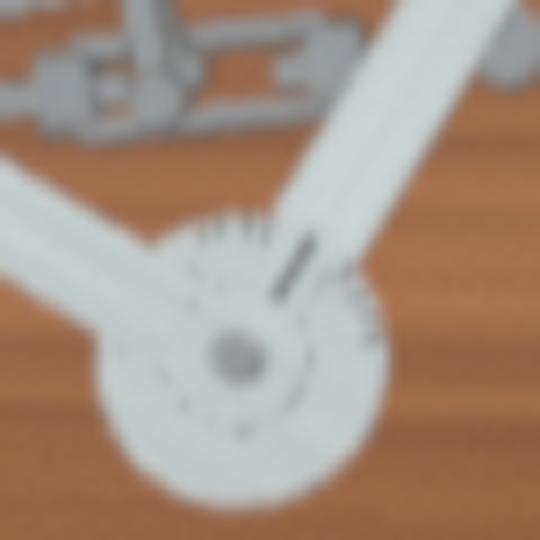

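View pics/sa.png

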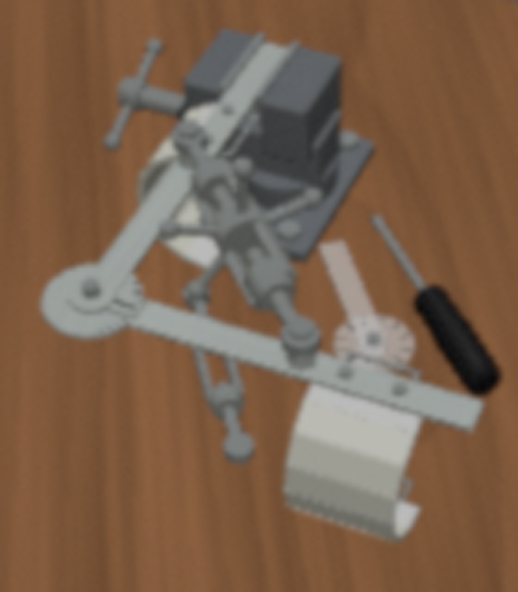

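View pics/sb.png

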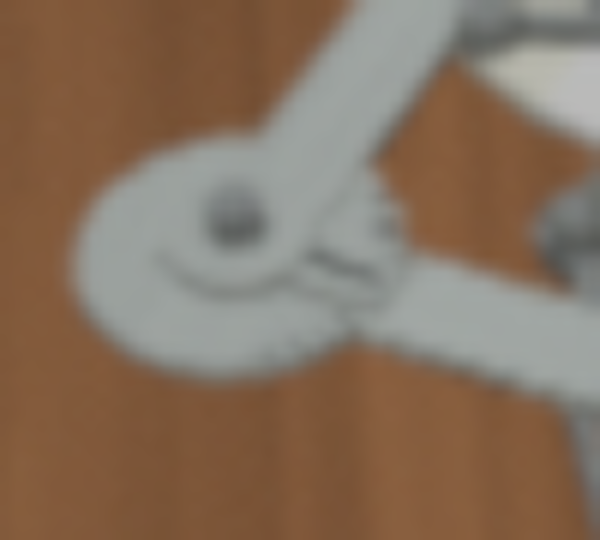

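```bash
cat >> h.py <<'E'
def angle(f):
    r=f["range_z"];v,u=np.mgrid[0:420,0:560];X=np.stack([(u-f["cx"])/f["fx"]*r,(v-f["cy"])/f["fy"]*r,r],-1)
    W=(X-np.array(f["t"]))@np.array(f["R"]);d=W[...,:2]-H;rad=np.hypot(d[...,0],d[...,1]);az=np.degrees(np.arctan2(d[...,1],d[...,0]))
    im=f["image"].astype(int);col=(im[...,2]>=im[...,0]-2)&(im.sum(2)>480)
    out=[]
    for ctr,lo,hi,sel in((59.3,.045,.11,1),(-31,.045,.115,1),(-31,.045,.225,1)):
        m=(r>0)&(abs(W[...,2]-.1025)<.006)&(rad>lo)&(rad<hi)&(abs(az-ctr)<22)
        e=np.radians(ctr);
        P=np.array([ray(f,a,b,.1025)[:2] for a,b in zip(u[m],v[m])],np.float32)
        L=cv2.fitLine(P,cv2.DIST_HUBER,0,.005,.001).ravel();L=L*np.sign(L[0]) if L[0]*np.cos(e)>0 else np.r_[-L[:2],L[2:]]
        a=np.degrees(np.arctan2(L[1],L[0]));off=(L[2]-H[0])*L[1]-(L[3]-H[1])*L[0]
        out.append(a);print(m.sum(),'dir %.2f'%a,'offset from hinge mm %.1f'%(off*1e3))
    print('angles',out[0]-out[1],out[0]-out[2])
E
python3 - <<'E'
from h import *
for n in("top","side"):angle(robot.grab_frame(n))
f=robot.grab_frame("top")
k=lambda x,y,z:ray(f,140+(x+.5)/4-.5,145+(y+.5)/4-.5,z)[:2]
U=k(73,326,.128);F=k(475,225,.128);h=k(326,478,.106)
print(h,np.linalg.norm(U-F),'want .1838 x',np.linalg.norm(U-h)/.13,np.linalg.norm(F-h)/.13, np.degrees(np.arctan2(*(U-h)[::-1])-np.arctan2(*(F-h)[::-1])))
E
```

```text
397 dir 59.75 offset from hinge mm -0.4
425 dir -29.51 offset from hinge mm 0.6
1026 dir -29.31 offset from hinge mm 1.0
angles 89.25607 89.055695
182 dir 60.59 offset from hinge mm 3.4
270 dir -29.32 offset from hinge mm 5.6
740 dir -29.27 offset from hinge mm 6.0
angles 89.90621 89.8591
[ 0.44650073 -0.02483942] 0.18351104438013613 want .1838 x 0.9911769592204819 0.9950235329327248 90.58610303031733
```

```bash
python3 - <<'E'
from h import *
s=robot.sense();print(s['t'],s['wrist_force'])
print(robot.close_job())
E
```

```text
32.4333 [0.10344689 0.03959225 0.36816674]
the job is handed in; nothing more can be done
None
```

I wound the turnbuckle in with seven spoke pushes, about 8.1 rad in all, and handed the job in at 32.4 s. The arm was parked clear, touching nothing. The brace should now be square to within about 0.1°.

**Turnbuckle:** After the last push the spokes read about 72°, 3° and −65°. One spoke therefore stands some 3° past upright, or about +0.06 rad past square. By the given ratio that is roughly 0.08° on the forearm, so I left it rather than push it back.

**Angle between the bars:** The direct readings were less exact:

| Method | Angle |
|---|---|
| Bar lines, top camera | 89.1–89.3° |
| Bar lines, side camera | 89.9° |
| Pivot pins | 90.6° |

They average close to 90°. One spoke more or less would have given 88.4° or 91.6°. The start was ambiguous: the bars read 99.2–99.7°, between the two nearest fifths of a turn. The stated start range settled that count. The pins read 183.5 mm apart, against 183.8 mm expected at square. In the top view the plate's long tick lines up with the forearm bar.

**Bystanders:** In the close-up pictures the angle measure, screwdriver and spare look unmoved. I did not picture the tape, jar and bottle again, but the arm never went near them.

**One disagreement:** The shut fingertips appeared about 23 mm higher than `robot.nose_length` implied. A first pass at the stated length missed the spokes. I lowered the tool by the camera reading, and every push after that turned the hub as planned.

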